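# Fetch the tape roll from the back of a tilt-out bin

### The job

First stand the white bottle, which blocks the two tilt-out bins, in the white tray. Then tip the bin with the brown tape roll in its rear compartment fully forward, take the roll out, stand it on end in the same tray and shut the bin; leave the other bin shut with its carton in it, and do not disturb the cup or the marker.

Things in the scene. Friction and masses are not known exactly. Their poses are not given: they have to be found in the camera images.
- cabinet: Low grey cabinet, fixed, with two blue tilt-out bins side by side; 310 mm wide (y), 160 deep (x 0 to 160 mm), 150 high. Origin: on the table under the middle of the bins' hinge line, at the front; x points to its back, y to its left, z up. A clear hood (top at 150 mm) covers it from x = 83 mm to the back, over the rear compartments; before it the side walls are 60 mm high.
- left_bin (a joint): Angle in rad of the left bin (cabinet y = +75 mm): 0 shut, 0.8 tipped fully forward on its stop. It hinges at its front foot; its top comes towards the cabinet's -x. The hinge is stiff (0.4 N m of friction) and stays where it is left; the handle takes about 6 N to move.
- right_bin (a joint): The same for the right bin (cabinet y = -75 mm).
- left_bin_hinge (a point): Middle of the left bin's hinge line (along cabinet y), 16 mm above the table; axes turn with the bin. Bin frame, mm (shut: x back, z up): floor x 0 to 130, top z 4; clear front wall at x = 0, 90 high; sides 130 apart inside, 90 high in front sloping to 40 behind; back wall 40 high; clear cross wall x 72 to 76, 40 high, before the rear compartment (x 76 to 126).
- left_bin_handle (a point): Middle of the left bin's handle: a steel bar 10 mm thick, 72 mm long along the cabinet's y, on two end posts 28 mm above the front wall. It lies 118 mm above (bin z) and 2 mm before (bin -x) the hinge point; its axes turn with the bin.
- left_bin_rear (a point): Middle of the floor of the left bin's rear compartment (101 mm behind the hinge, 4 mm above it, in the bin's frame); turns with the bin.
- right_bin_hinge (a point): As for the left bin.
- right_bin_handle (a point): As for the left bin.
- right_bin_rear (a point): As for the left bin.
- tray: White open tray, fixed, 220 mm (its x) by 150 mm (its y), 22 mm high, walls and floor 5 mm thick. Origin: centre of its underside, on the table.
- bottle_center (a point): White plastic bottle with a fixed screw cap, 60 mm in diameter, 123 mm high, about 140 g, standing close before the middle of the cabinet, in the way of both bins. Point: its centre, 61.5 mm above its underside; z is its own axis. The cap is 36 mm in diameter, from 104 mm above the underside to the top.
- roll_center (a point): Roll of brown paper tape, a cylinder 36 mm in diameter and 46 mm high (solid to the touch), about 45 g, standing on end in the rear compartment of the left or the right bin. Point: its centre; z is its own axis. When the bin is tipped it slides or topples against the cross wall and leans forward with the bin or a little more (0.75 to 1.05 rad).
- carton_center (a point): Small printed carton, 46 x 88 x 52 mm, lying in the rear compartment of the other bin, where it stays. Point: its centre.
- cup_center (a point): Clear specimen cup with a yellow lid, 63 mm in diameter, 61 mm high, standing loose between cabinet and tray; not to be disturbed. Point: its centre.
- marker_center (a point): Black marker lying loose before the tray's front edge, 12 x 135 x 14 mm; not to be disturbed. Point: its centre.
Things that resemble listed ones, but are neither listed nor needed, are in the scene too. What is shaped like the part that bears bottle_center but pink or yellow is not meant.

How it is judged (in metres and radians):
On the way, in this order (a step that is already met when the one before it is completed fails the run):
1. the bottle stands in the tray (x of bottle_center in the frame of tray between -0.105 and 0.105 m and y of bottle_center in the frame of tray between -0.07 and 0.07 m and height (world z) of bottle_center below 0.072 m), for 0.2 s.
2. the bin with the roll is tipped fully forward (0.7 rad or more), the roll in it (((value of joint left_bin above 0.7 rad and distance between roll_center and left_bin_rear below 0.07 m) or (value of joint right_bin above 0.7 rad and distance between roll_center and right_bin_rear below 0.07 m))), for 0.2 s.
3. the roll stands in the tray (x of roll_center in the frame of tray between -0.105 and 0.105 m and y of roll_center in the frame of tray between -0.07 and 0.07 m and height (world z) of roll_center below 0.034 m), for 0.2 s.
At the end, for the whole second after the job is handed in: Bottle and tape roll both stand upright (within 0.1 rad), on the tray's floor inside its walls; both bins shut (under 0.06 rad); the carton still in the rear compartment of its bin (all of step 1 and all of step 3 and angle between bottle_center's own z axis and vertical below 0.1 rad and (angle between roll_center's own z axis and vertical below 0.1 rad or angle between roll_center's own z axis and vertical above 3.04 rad) and value of joint each of left_bin, right_bin below 0.06 rad and (distance between carton_center and left_bin_rear below 0.05 m or distance between carton_center and right_bin_rear below 0.05 m)); the robot touches nothing.
It fails at once if the bin with the carton is tipped by more than 0.2 rad ((value of joint left_bin above 0.2 rad and distance between carton_center and left_bin_rear below 0.06 m) or (value of joint right_bin above 0.2 rad and distance between carton_center and right_bin_rear below 0.06 m)).
It fails at once if the bottle is tipped over (1 rad or more) (angle between bottle_center's own z axis and vertical above 1 rad).
It fails at once if the cup or the marker is moved by more than 30 mm (distance of any of cup_center, marker_center from where it was at the start of the episode above 0.03 m).
It also fails if it takes over 72 s, if anything falls off the work surface, if the arm or the gripper's body presses on something with over 40 N, if the wrist force passes 120 N, or if a joint passes its speed limit or range.

### The arm

A 6-joint arm with a two-finger parallel gripper is mounted at the origin on a cart in front of the work surface, level with it; the furniture and walls round the work are solid. World frame = base frame: x ahead of the robot, y to its left, z up, the work surface at z = 0. Lengths are in m, angles in degrees, forces in N, time in s.
With the tool pointing down it reaches from about 0.4 to 0.825 m from the base axis. Payload 7 kg.
Tool frame: the origin (TCP) lies midway between the tips of the shut fingers; the grasp point (between the pads) lies 19 mm behind it; z points along the fingers, y is the direction in which the jaws open and shut (so a half turn about z gives the same grasp; the last joint's range is limited). The gripper opens to 88 mm and grips with 3 to 60 N. Pads are 19 mm wide; open, the fingers measure 130 mm over their backs; the gripper's body (78 mm by 193 mm) begins 47 mm behind the grasp point.
Start: joints at [-54.654, 20.546, 0.682, 0, -70.136, -16.507], TCP at [0.218, -0.639, 0.227] pointing down, gripper open.
Joint ranges: [-176.03, 176.03], [-82.01, 121.73], [-58.28, 71.71], [-173.87, 95.51], [-174.79, -0.11], [-173.66, 173.66]. Speed limits (degrees/s): [136.94, 136.94, 172.46, 180, 180, 180].

### API

Orientations are given as [roll, pitch, yaw] about the fixed x, y, z axes, in that order (R = Rz(yaw) Ry(pitch) Rx(roll)).
In Python, from plant import ctrl gives the robot as it stands.
- The arm moves only by the shell command python3 -m jog 'ROWS' [OPENING]. ROWS is JSON, a list of rows, each an object with "translation": the shift along the tool's x, y, z in units of 0.25 m (1.0 is 0.25 m), a list of three; "spin": the turn about the tool's z in units of 30 degrees (1.0 is 30 degrees). A call has 1 to 12 rows; each row is the pose to reach, as a shift and turn from the pose measured when the call began, along the tool's axes at that moment; what a row does not reach only later rows make up. A row lasts 1/12 s, in which the tool goes at most 41.7 mm and 7.16 degrees, less where a joint would pass 70% of its speed; a pose out of reach is approached as far as the arm can. A call with a number of a shift or a turn outside -1 to 1 is refused whole. A call with a gripper value outside its range is refused whole. OPENING is the finger opening in mm, from 0 to 87.6, set as the call begins (- or left out, the last holds). The fingers move at their own pace and stop on an object; the grip force is fixed at half the most. Time passes only in rows, so rows that repeat a pose let the fingers close. It gives the time, the measured TCP pose, the force and the opening at its end, in the units of the state.
- ctrl.get_obs(): the state, without advancing time (a new reading comes with each control period).
- ctrl.snapshot(name): name is "scene" or "top"; returns a dict with "color" (480x640x3 uint8, red, green, blue), "range_z" (480x640 float32, m along the optical axis (not along the pixel's ray), 0 where there is no reading), "K" (3x3 intrinsics, pixels), "R" (3x3) and "t" (3): a world point X has camera coordinates R X + t. Camera axes: x right, y down, z forward; pixel columns grow to the right and rows downward; lengths in m; the calibration is good to about 2 mm. A picture is of the moment at which its call begins.
- ctrl.close_job(): hands the job in, once; it reports no verdict.
The state is a dict: "clock": time; "joint_pos": joint angles; "qvel": joint speeds; "tau": joint torques, N m; "tool_pos": TCP position; "orientation": TCP orientation; "force": force on the tool from outside, world axes, zero at the start; "moment": the same for the moment, N m; "opening": finger opening in m.
Only numpy, scipy, OpenCV 4.12 (cv2) and the standard library are available. Lean on these libraries where they do the work, as an engineer would, in place of code of your own. Each camera call takes 0.05 s, during which the arm holds its last target. There are 200 camera calls.

## Working session

There is one attempt and no reset: what is moved stays moved. The work goes in short steps, Python scripts to look and compute and a shell command to move; the robot and the scene stay as the last step left them, time stands still between calls to the robot, and variables do not carry over. Pictures are saved under pics/ and viewed, on a budget of 10 in all, crops included, one or two more only if the job needs it, and the job is handed in when it is done.

```bash
ls; mkdir -p pics; python3 - <<'E'
from plant import ctrl
import cv2,numpy as np,pickle
print(ctrl.get_obs())
for n in("scene","top"):
    s=ctrl.snapshot(n); pickle.dump(s,open(f"{n}.pkl","wb")); cv2.imwrite(f"pics/{n}0.png",s["color"][:,:,::-1]); print(n,s["K"],s["R"],s["t"])
E
```

```text
pics
{'clock': 0.0, 'joint_pos': array([-5.46542615e+01,  2.05931726e+01,  6.33364416e-01, -2.17910255e-02,
       -7.01365848e+01, -1.65068861e+01]), 'qvel': array([ 0.05507834, -0.08470794,  0.04514312,  0.00225939,  0.01048936,
       -0.1723337 ]), 'tau': array([ 9.13797812e-04, -5.82720208e+01,  2.93062913e+01,  6.99699104e+00,
        6.91094989e-03, -1.58930366e-04]), 'tool_pos': array([ 0.21778108, -0.6383714 ,  0.22559472]), 'orientation': array([ 1.79901759e+02, -7.75062907e-03, -1.61168562e+02]), 'force': array([-0.12001142,  1.17167242, -0.27728644]), 'moment': array([ 0.00458449, -0.02353547, -0.03969476]), 'opening': 0.08776231584056025}
scene [[571.4756886    0.         328.01449865]
 [  0.         571.4756886  229.03921367]
 [  0.           0.           1.        ]] [[-0.87587708 -0.4824971  -0.00599119]
 [-0.36738597  0.6748626  -0.63999064]
 [ 0.31283686 -0.55835205 -0.76835935]] [0.50679952 0.23944149 1.08276417]
top [[438.46800681   0.         328.66077864]
 [  0.         438.46800681 236.57517152]
 [  0.           0.           1.        ]] [[ 0.00735933 -0.99993946 -0.00817989]
 [-0.9946327  -0.00647552 -0.10326596]
 [ 0.10320674  0.00889596 -0.99462014]] [0.04128112 0.5329839  0.9900723 ]
```

View pics/scene0.png

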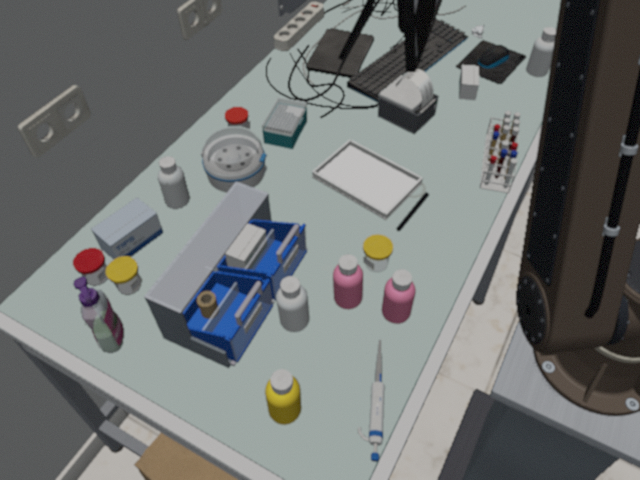

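View pics/top0.png

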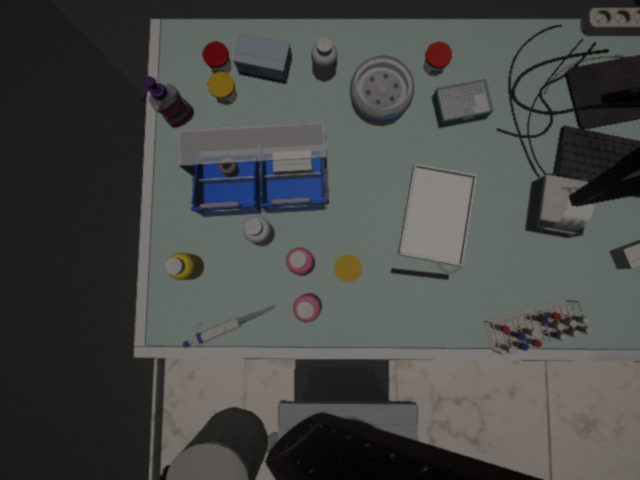

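Scene view: the meant bottle is the white one at scene (291,303) / top (258,230), right before the cabinet. The other white ones, at top (323,55) and scene (543,50), are behind the cabinet or far away, and the pink and yellow ones are excluded. The roll is in the left bin (top 228,168), the carton in the right bin. The cup is at top (348,268), the marker at (420,273), the tray at (438,215). Next is an enlarged crop to confirm.

```bash
cat > h.py <<'E'
import numpy as np,cv2,pickle
def ray(s,u,v,z):
    d=s["R"].T@np.linalg.inv(s["K"])@[u,v,1]; c=-s["R"].T@s["t"]
    return c+d*(z-c[2])/d[2]
def proj(s,X):
    p=s["K"]@(s["R"]@np.asarray(X)+s["t"]); return p[:2]/p[2]
def cloud(s):
    v,u=np.mgrid[:480,:640]; z=s["range_z"]
    P=np.stack([u*z,v*z,z],-1)@np.linalg.inv(s["K"]).T
    return (P-s["t"])@s["R"]
E
python3 - <<'E'
from h import *
s=pickle.load(open("top.pkl","rb"))
c=s["color"][115:290,140:365,::-1]
cv2.imwrite("pics/c1.png",cv2.resize(c,None,fx=3.5,fy=3.4,interpolation=cv2.INTER_CUBIC))
P=cloud(s)
print("bottle",ray(s,257,225,.123),"cup",ray(s,348,268,.061),"marker",ray(s,392,271,.01),ray(s,447,277,.01))
for q in [(416,166),(475,173),(465,266),(400,256)]: print("tray",ray(s,*q,.022))
hsv=cv2.cvtColor(s["color"],cv2.COLOR_RGB2HSV)
def rep(n,m):
    X=P[m]; print(n,m.sum(),np.median(X,0),X.max(0))
w=np.zeros((480,640),bool); w[210:250,240:275]=1
rep("bottle top",w&(P[...,2]>.11)&(P[...,2]<.14))
w[:]=0; w[250:290,330:365]=1
rep("cup",w&(P[...,2]>.05))
w[:]=0; w[115:220,170:340]=1
for lo,hi in((.125,.142),(.145,.16)):
    m=w&(P[...,2]>lo)&(P[...,2]<hi); v,u=np.nonzero(m); print(lo,len(u)); 
    n,lab,st,ce=cv2.connectedComponentsWithStats(m.astype(np.uint8))
    for i in range(1,n):
        if st[i,4]>25:
            X=P[lab==i]; r=cv2.minAreaRect((X[:,:2]*1000).astype(np.float32)); print(ce[i],X.mean(0),r)
E
```

```text
bottle [0.54639008 0.19562621 0.123     ] cup [0.45913543 0.00107824 0.061     ] marker [ 0.45450049 -0.10368979  0.01      ] [ 0.44144821 -0.23183441  0.01      ]
tray [ 0.70280864 -0.16075542  0.022     ]
tray [ 0.68660808 -0.29975927  0.022     ]
tray [ 0.46692565 -0.27076793  0.022     ]
tray [ 0.48903882 -0.12086975  0.022     ]
bottle top 239 [0.54384339 0.20396917 0.12334105] [0.56161184 0.22112496 0.12764502]
cup 617 [0.45921088 0.00317615 0.06176481] [0.49045539 0.03592233 1.04012262]
0.125 383
[290.16847826 200.53804348] [0.59634053 0.12490192 0.13812915] ((596.83447265625, 124.5985107421875), (10.468308448791504, 81.47550964355469), 4.161302089691162)
[219.         204.64640884] [0.58678972 0.27350927 0.13804583] ((587.2235107421875, 273.5872497558594), (10.12521743774414, 80.05899810791016), 3.2279767990112305)
0.145 5339
[251.08334894 143.29312605] [0.71478428 0.2073638  0.15075039] ((715.4528198242188, 207.72625732421875), (79.24907684326172, 309.9628601074219), 3.751110076904297)
```

View pics/c1.png

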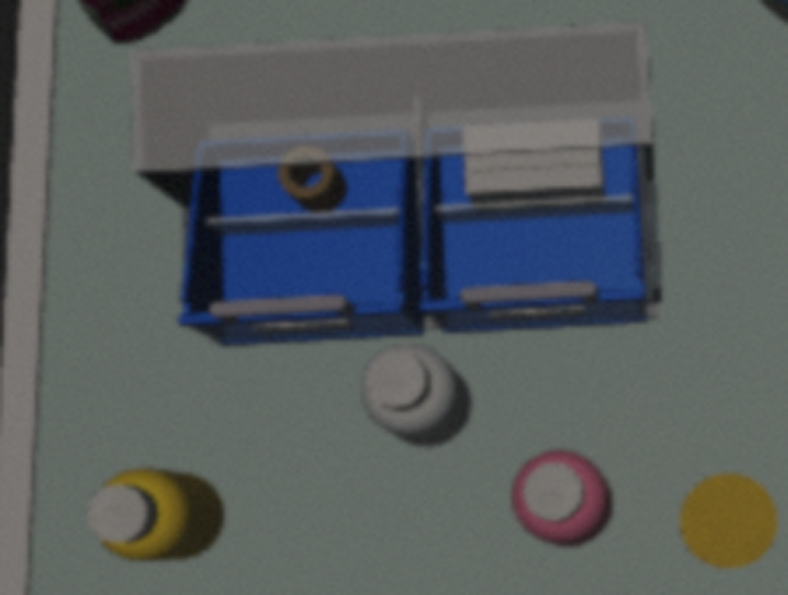

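```bash
cat > go.py <<'E'
# prints the shift/spin (jog units) from the present pose to given world points: x y z yaw ...
import sys,numpy as np
from plant import ctrl
from scipy.spatial.transform import Rotation as Ro
def C(x,y,z): # cabinet -> world
    a=np.radians(3.72); return np.array([.594+x*np.cos(a)-y*np.sin(a),.1995+x*np.sin(a)+y*np.cos(a),z])
if __name__=="__main__":
    o=ctrl.get_obs(); R=Ro.from_euler("xyz",o["orientation"],degrees=True).as_matrix()
    print("t",round(o["clock"],2),o["tool_pos"].round(4),o["orientation"].round(1),"F",o["force"].round(1),"op",round(o["opening"]*1000,1))
    for a in sys.argv[1:]:
        c=a.startswith("c"); v=[float(k) for k in a.lstrip("c").split(",")]
        X=C(*v[:3]) if c else np.array(v[:3])
        d=R.T@(X-o["tool_pos"])/.25
        s=(o["orientation"][2]-v[3]+180)%360-180
        print(a,X.round(4),"tr",d.round(3),"spin",round(s/30,3))
E
python3 go.py 0.3,-0.43,.226,-176.3 .38,-.22,.226,-176.3 .544,.203,.226,-176.3
python3 - <<'E'
from h import *; from go import C
s=pickle.load(open("top.pkl","rb"))
a=np.radians(3.72)
for n,p in(("roll top",ray(s,227.4,165,.066)),):
    d=p-C(0,0,0); print(n,p,"cab",d[0]*np.cos(a)+d[1]*np.sin(a),-d[0]*np.sin(a)+d[1]*np.cos(a))
# tray by bright low-saturation mask on depth
hsv=cv2.cvtColor(s["color"],cv2.COLOR_RGB2HSV); m=np.zeros((480,640),np.uint8); m[155:275,390:485]=1
h=hsv[155:275,390:485]; print(h[60,48],h[5,5])
P=cloud(s); mm=m.astype(bool)&(P[...,2]>.012)&(P[...,2]<.035)
print(mm.sum(),cv2.minAreaRect((P[mm][:,:2]*1000).astype(np.float32)))
E
```

```text
t 0.1 [ 0.2178 -0.6384  0.2257] [ 179.9   -0.  -161.2] F [0.1 0.1 1.2] op 87.7
0.3,-0.43,.226,-176.3 [ 0.3   -0.43   0.226] tr [-0.58   0.683 -0.   ] spin 0.504
.38,-.22,.226,-176.3 [ 0.38  -0.22   0.226] tr [-1.154e+00  1.375e+00  1.000e-03] spin 0.504
.544,.203,.226,-176.3 [0.544 0.203 0.226] tr [-2.322  2.764  0.003] spin 0.504
roll top [0.69103393 0.27637129 0.066     ] cab 0.10181694335735192 0.07041369853951861
[ 17  13 134] [ 69  17 106]
962 ((568.0588989257812, -204.7716064453125), (156.02392578125, 266.5988464355469), 78.61434173583984)
```

```bash
python3 -m jog '[{"translation":[-0.8,0.95,0],"spin":0.5},{"translation":[-0.8,0.95,0],"spin":0.5},{"translation":[-0.8,0.95,0],"spin":0.5},{"translation":[-0.8,0.95,0],"spin":0.5},{"translation":[-0.8,0.95,0],"spin":0.5},{"translation":[-0.8,0.95,0],"spin":0.5},{"translation":[-0.8,0.95,0],"spin":0.5},{"translation":[-0.8,0.95,0],"spin":0.5},{"translation":[-0.8,0.95,0],"spin":0.5}]' 70; python3 go.py .544,.203,.226,-176.3
```

```text
clock: 0.85
tool_pos: [0.3313, -0.346, 0.2264]
orientation: [179.9, 0.0, -176.0]
force: [-0.2, -0.7, 0.8]
opening: 0.07
t 0.85 [ 0.3313 -0.346   0.2264] [ 179.9    0.  -176. ] F [-0.2 -0.7  0.8] op 70.0
.544,.203,.226,-176.3 [0.544 0.203 0.226] tr [-1.003  2.131  0.006] spin 0.011
```

```bash
python3 -m jog '[{"translation":[-0.47,1,0]},{"translation":[-0.47,1,0]},{"translation":[-0.47,1,0]},{"translation":[-0.47,1,0]},{"translation":[-0.47,1,0]},{"translation":[-0.47,1,0]},{"translation":[-0.47,1,0]},{"translation":[-0.47,1,0]}]'; python3 -m jog '[{"translation":[-0.47,1,0]},{"translation":[-0.47,1,0]},{"translation":[-0.47,1,0]},{"translation":[-0.47,1,0]},{"translation":[-0.47,1,0]},{"translation":[-0.47,1,0]},{"translation":[-0.47,1,0]},{"translation":[-0.47,1,0]}]'; python3 go.py .544,.203,.15,-176.3  .544,.203,.106,-176.3
```

```text
t 0.85 [ 0.3313 -0.346   0.2264] [ 179.9    0.  -176. ] F [-0.2 -0.7  0.8] op 70.0
.544,.203,.15,-176.3 [0.544 0.203 0.15 ] tr [-1.003  2.13   0.31 ] spin 0.011
.544,.203,.106,-176.3 [0.544 0.203 0.106] tr [-1.003  2.13   0.486] spin 0.011schema error: expected keys translation, spin
schema error: expected keys translation, spin
```

```bash
python3 -m jog '[{"translation":[-0.47,1,0],"spin":0},{"translation":[-0.47,1,0],"spin":0},{"translation":[-0.47,1,0],"spin":0},{"translation":[-0.47,1,0],"spin":0},{"translation":[-0.47,1,0],"spin":0},{"translation":[-0.47,1,0],"spin":0},{"translation":[-0.47,1,0],"spin":0},{"translation":[-0.47,1,0],"spin":0}]'; python3 -m jog '[{"translation":[-0.47,1,0],"spin":0},{"translation":[-0.47,1,0],"spin":0},{"translation":[-0.47,1,0],"spin":0},{"translation":[-0.47,1,0],"spin":0},{"translation":[-0.47,1,0],"spin":0},{"translation":[-0.47,1,0],"spin":0},{"translation":[-0.47,1,0],"spin":0},{"translation":[-0.47,1,0],"spin":0}]'; python3 go.py .544,.203,.15,-176.3  .544,.203,.106,-176.3
```

```text
clock: 1.52
tool_pos: [0.4327, -0.0849, 0.2269]
orientation: [179.9, 0.1, -175.8]
force: [0.3, -0.8, -0.3]
opening: 0.0699
clock: 2.18
tool_pos: [0.5335, 0.177, 0.2264]
orientation: [179.9, 0.1, -175.6]
force: [0.3, 0.2, 0.5]
opening: 0.0702
t 2.18 [0.5335 0.177  0.2264] [ 1.799e+02  1.000e-01 -1.756e+02] F [0.3 0.2 0.5] op 70.2
.544,.203,.15,-176.3 [0.544 0.203 0.15 ] tr [-0.05   0.1    0.306] spin 0.023
.544,.203,.106,-176.3 [0.544 0.203 0.106] tr [-0.05   0.1    0.482] spin 0.023
```

```bash
python3 -m jog '[{"translation":[-0.05,0.1,0],"spin":0.02},{"translation":[-0.05,0.1,0.1],"spin":0.02},{"translation":[-0.05,0.1,0.2],"spin":0.02},{"translation":[-0.05,0.1,0.3],"spin":0.02},{"translation":[-0.05,0.1,0.4],"spin":0.02},{"translation":[-0.05,0.1,0.48],"spin":0.02},{"translation":[-0.05,0.1,0.48],"spin":0.02},{"translation":[-0.05,0.1,0.48],"spin":0.02}]'; python3 -m jog '[{"translation":[0,0,0],"spin":0},{"translation":[0,0,0],"spin":0},{"translation":[0,0,0],"spin":0},{"translation":[0,0,0],"spin":0},{"translation":[0,0,0],"spin":0},{"translation":[0,0,0],"spin":0}]' 20; python3 go.py .544,.203,.2,-176.3 .527,-.204,.2,-176.3
```

```text
clock: 2.85
tool_pos: [0.5438, 0.2018, 0.1056]
orientation: [-180.0, -0.1, -176.2]
force: [-0.6, -0.5, 0.5]
opening: 0.0702
clock: 3.35
tool_pos: [0.544, 0.202, 0.1061]
orientation: [180.0, -0.0, -176.2]
force: [-0.4, 0.6, 2.4]
opening: 0.0353
t 3.35 [0.544  0.202  0.1061] [ 180.    -0.  -176.2] F [-0.4  0.6  2.4] op 35.3
.544,.203,.2,-176.3 [0.544 0.203 0.2  ] tr [-0.     0.004 -0.376] spin 0.002
.527,-.204,.2,-176.3 [ 0.527 -0.204  0.2  ] tr [ 0.175 -1.616 -0.376] spin 0.002
```

```bash
python3 -m jog '[{"translation":[0,0,-0.08],"spin":0},{"translation":[0,0,-0.2],"spin":0},{"translation":[0,0,-0.32],"spin":0},{"translation":[0,0,-0.32],"spin":0}]'; python3 -m jog '[{"translation":[0,-0.08,0],"spin":0},{"translation":[0.02,-0.2,0],"spin":0},{"translation":[0.03,-0.34,0],"spin":0},{"translation":[0.05,-0.48,0],"spin":0},{"translation":[0.06,-0.6,0],"spin":0},{"translation":[0.07,-0.72,0],"spin":0},{"translation":[0.08,-0.8,0],"spin":0},{"translation":[0.08,-0.8,0],"spin":0}]'; python3 -m jog '[{"translation":[0,-0.08,0],"spin":0},{"translation":[0.02,-0.2,0],"spin":0},{"translation":[0.03,-0.34,0],"spin":0},{"translation":[0.05,-0.48,0],"spin":0},{"translation":[0.06,-0.6,0],"spin":0},{"translation":[0.07,-0.72,0],"spin":0},{"translation":[0.08,-0.8,0],"spin":0},{"translation":[0.08,-0.8,0],"spin":0}]'; python3 - <<'E'
from h import *
from plant import ctrl
s=ctrl.snapshot("scene"); cv2.imwrite("pics/s1.png",s["color"][:,:,::-1])
E
python3 go.py .527,-.204,.2,-176.3 .527,-.204,.111,-176.3
```

```text
clock: 3.68
tool_pos: [0.5469, 0.2035, 0.1924]
orientation: [179.8, 0.4, -176.2]
force: [1.5, 1.3, -0.8]
opening: 0.0356
clock: 4.35
tool_pos: [0.5393, -0.0005, 0.1913]
orientation: [179.8, 0.4, -176.3]
force: [-0.0, 0.9, -0.9]
opening: 0.0351
clock: 5.02
tool_pos: [0.5316, -0.2042, 0.19]
orientation: [179.8, 0.3, -176.5]
force: [0.0, 0.8, -2.1]
opening: 0.0349
t 5.07 [ 0.5317 -0.2028  0.19  ] [ 179.8    0.3 -176.5] F [ 0.1  0.7 -2.4] op 35.0
.527,-.204,.2,-176.3 [ 0.527 -0.204  0.2  ] tr [ 0.019 -0.003 -0.04 ] spin -0.006
.527,-.204,.111,-176.3 [ 0.527 -0.204  0.111] tr [ 0.021 -0.005  0.316] spin -0.006
```

View pics/s1.png

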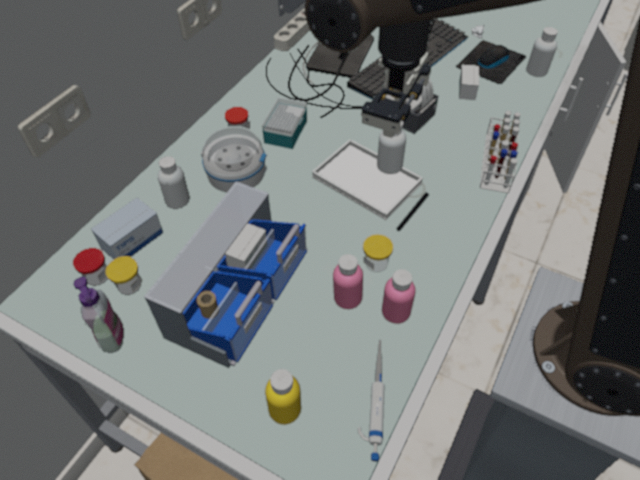

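The bottle hangs upright at (390,155) over the tray (corners about (350,143), (426,183), (388,214), (313,177)). I'll cross-check the tray, then lower the bottle.

```bash
python3 - <<'E'
from h import *
s=pickle.load(open("scene.pkl","rb"))
for q in [(350,143),(426,183),(388,214),(313,177)]: print(ray(s,*q,.022).round(3))
E
python3 -m jog '[{"translation":[0.02,0,0.06],"spin":0},{"translation":[0.02,0,0.14],"spin":0},{"translation":[0.02,0,0.21],"spin":0},{"translation":[0.02,0,0.26],"spin":0},{"translation":[0.02,0,0.29],"spin":0},{"translation":[0.02,0,0.305],"spin":0},{"translation":[0.02,0,0.315],"spin":0},{"translation":[0.02,0,0.32],"spin":0}]'
```

```text
[ 0.674 -0.288  0.022]
[ 0.452 -0.249  0.022]
[ 0.489 -0.118  0.022]
[ 0.696 -0.139  0.022]
clock: 5.73
tool_pos: [0.5284, -0.2026, 0.1111]
orientation: [179.8, 0.5, -176.4]
force: [-1.7, 3.7, 10.7]
opening: 0.0352
```

```bash
python3 -m jog '[{"translation":[0,0,0],"spin":0},{"translation":[0,0,0],"spin":0},{"translation":[0,0,0],"spin":0},{"translation":[0,0,0],"spin":0}]' 60; python3 -m jog '[{"translation":[0,0,-0.1],"spin":0},{"translation":[0,0,-0.25],"spin":0},{"translation":[0,0,-0.38],"spin":0},{"translation":[0,0,-0.38],"spin":0},{"translation":[0,0,-0.38],"spin":0}]'; python3 go.py c.012,.075,.21,-176.3 c.023,.075,.16,-176.3
```

```text
clock: 6.07
tool_pos: [0.5286, -0.2026, 0.1115]
orientation: [179.8, 0.5, -176.4]
force: [0.0, 0.0, 0.1]
opening: 0.0559
clock: 6.48
tool_pos: [0.529, -0.2031, 0.2091]
orientation: [179.9, 0.8, -176.4]
force: [-0.2, -1.5, -1.1]
opening: 0.0599
t 6.48 [ 0.529  -0.2031  0.2091] [ 179.9    0.8 -176.4] F [-0.2 -1.5 -1.1] op 59.9
c.012,.075,.21,-176.3 [0.6011 0.2751 0.21  ] tr [-0.407  1.891  0.006] spin -0.004
c.023,.075,.16,-176.3 [0.6121 0.2758 0.16  ] tr [-0.448  1.891  0.206] spin -0.004
```

```bash
python3 -m jog '[{"translation":[-0.23,1,0],"spin":0},{"translation":[-0.23,1,0],"spin":0},{"translation":[-0.23,1,0],"spin":0},{"translation":[-0.23,1,0],"spin":0},{"translation":[-0.23,1,0],"spin":0},{"translation":[-0.23,1,0],"spin":0},{"translation":[-0.23,1,0],"spin":0}]' 0; python3 -m jog '[{"translation":[-0.22,0.88,0],"spin":0},{"translation":[-0.22,0.88,0],"spin":0},{"translation":[-0.22,0.88,0],"spin":0},{"translation":[-0.22,0.88,0],"spin":0},{"translation":[-0.22,0.88,0],"spin":0},{"translation":[-0.22,0.88,0],"spin":0},{"translation":[-0.22,0.88,0],"spin":0}]'; python3 - <<'E'
from h import *
from plant import ctrl
s=ctrl.snapshot("scene"); pickle.dump(s,open("s2.pkl","wb"));cv2.imwrite("pics/s2.png",s["color"][:,:,::-1])
E
python3 go.py c.025,.075,.2,-176.3 c.025,.075,.122,-176.3
```

```text
clock: 7.07
tool_pos: [0.5713, 0.0549, 0.2094]
orientation: [179.9, 0.8, -176.2]
force: [-0.2, -1.0, -0.3]
opening: 0.0186
clock: 7.65
tool_pos: [0.6117, 0.2822, 0.2082]
orientation: [179.9, 0.7, -176.1]
force: [-0.3, -1.9, -0.7]
opening: 0.0005
t 7.7 [0.6112 0.2801 0.2083] [ 180.     0.6 -176.1] F [-0.8 -0.8 -0.1] op 0.5
c.025,.075,.2,-176.3 [0.6141 0.276  0.2   ] tr [-0.01  -0.017  0.033] spin 0.007
c.025,.075,.122,-176.3 [0.6141 0.276  0.122 ] tr [-0.006 -0.018  0.345] spin 0.007
```

View pics/s2.png

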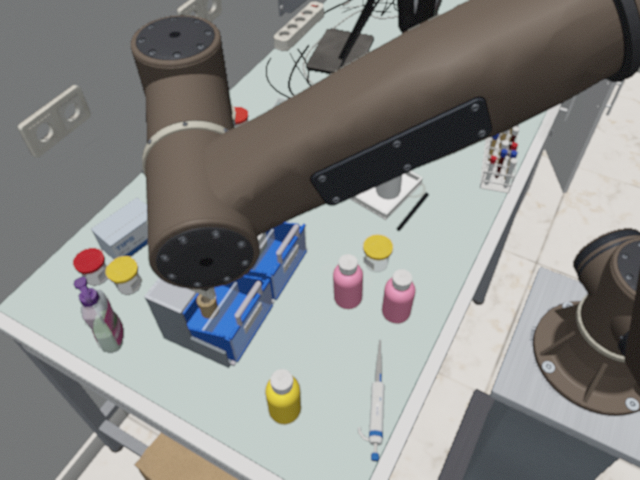

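```bash
python3 -m jog '[{"translation":[0,-0.018,0.06],"spin":0},{"translation":[0,-0.018,0.15],"spin":0},{"translation":[-0.005,-0.018,0.24],"spin":0},{"translation":[-0.005,-0.018,0.31],"spin":0},{"translation":[-0.005,-0.018,0.345],"spin":0},{"translation":[-0.005,-0.018,0.345],"spin":0},{"translation":[-0.005,-0.018,0.345],"spin":0}]'; python3 -m jog '[{"translation":[0.02,0,0],"spin":0},{"translation":[0.04,0,0],"spin":0},{"translation":[0.06,0,0],"spin":0},{"translation":[0.08,0,0],"spin":0},{"translation":[0.1,0,0.004],"spin":0},{"translation":[0.12,0,0.008],"spin":0},{"translation":[0.145,0,0.012],"spin":0},{"translation":[0.145,0,0.012],"spin":0}]'; python3 go.py c-.033,.075,.112,-176.3 c-.054,.075,.1,-176.3 c-.0715,.075,.085,-176.3
```

```text
clock: 8.28
tool_pos: [0.6138, 0.2752, 0.1221]
orientation: [-180.0, 0.6, -176.1]
force: [0.1, -0.0, 0.8]
opening: 0.0004
clock: 8.95
tool_pos: [0.5775, 0.2733, 0.1201]
orientation: [179.9, 0.7, -176.1]
force: [1.5, -0.4, 2.4]
opening: 0.0002
t 8.95 [0.5775 0.2733 0.1201] [ 179.9    0.7 -176.1] F [ 1.5 -0.4  2.4] op 0.2
c-.033,.075,.112,-176.3 [0.5562 0.2722 0.112 ] tr [0.086 0.002 0.032] spin 0.007
c-.054,.075,.1,-176.3 [0.5352 0.2708 0.1   ] tr [0.17  0.002 0.078] spin 0.007
c-.0715,.075,.085,-176.3 [0.5178 0.2697 0.085 ] tr [0.241 0.002 0.138] spin 0.007
```

```bash
python3 -m jog '[{"translation":[0.02,0,0.005],"spin":0},{"translation":[0.045,0,0.014],"spin":0},{"translation":[0.065,0,0.022],"spin":0},{"translation":[0.086,0,0.032],"spin":0},{"translation":[0.105,0,0.041],"spin":0},{"translation":[0.125,0,0.052],"spin":0}]'; python3 -m jog '[{"translation":[0.02,0,0.011],"spin":0},{"translation":[0.045,0,0.026],"spin":0},{"translation":[0.065,0,0.042],"spin":0},{"translation":[0.085,0,0.058],"spin":0},{"translation":[0.105,0,0.074],"spin":0},{"translation":[0.125,0,0.088],"spin":0},{"translation":[0.135,0,0.09],"spin":0},{"translation":[0.14,0,0.09],"spin":0}]'; python3 - <<'E'
from h import *
from plant import ctrl
for n in("top","scene"):
    s=ctrl.snapshot(n); pickle.dump(s,open(n+"3.pkl","wb"))
    if n=="scene": cv2.imwrite("pics/s3.png",cv2.resize(s["color"][180:380,120:420,::-1],None,fx=2.6,fy=2.6))
E
python3 go.py c-.0715,.075,.085,-176.3
```

```text
clock: 9.45
tool_pos: [0.5463, 0.2714, 0.1069]
orientation: [179.9, 0.8, -176.1]
force: [3.9, 1.0, 2.7]
opening: 0.0009
clock: 10.12
tool_pos: [0.5188, 0.2705, 0.0866]
orientation: [179.7, 1.5, -175.9]
force: [38.5, -10.1, -6.3]
opening: 0.0003
t 10.22 [0.5189 0.2704 0.0866] [ 179.7    1.5 -175.9] F [34.1 -9.7 -2.3] op 0.4
c-.0715,.075,.085,-176.3 [0.5178 0.2697 0.085 ] tr [ 0.005 -0.003  0.006] spin 0.012
```

View pics/s3.png

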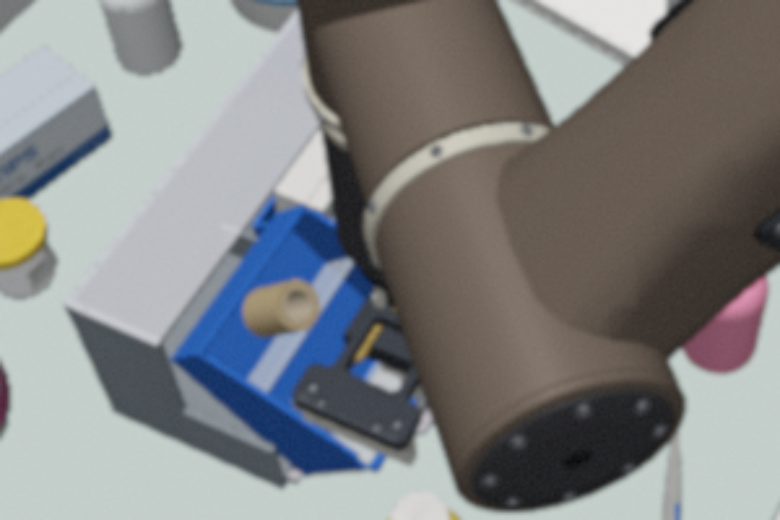

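The bin is on its stop (34 N). The roll leans against the cross wall at crop (282,306). I'll unhook, clear the view and measure the roll.

```bash
python3 -m jog '[{"translation":[-0.03,0,0],"spin":0},{"translation":[-0.055,0,-0.01],"spin":0},{"translation":[-0.055,0,-0.08],"spin":0},{"translation":[-0.05,0,-0.2],"spin":0},{"translation":[-0.03,0,-0.35],"spin":0},{"translation":[-0.03,0,-0.5],"spin":0},{"translation":[-0.03,0,-0.5],"spin":0}]' 0; python3 -m jog '[{"translation":[-0.1,-0.9,0],"spin":0},{"translation":[-0.1,-0.9,0],"spin":0},{"translation":[-0.1,-0.9,0],"spin":0},{"translation":[-0.1,-0.9,0],"spin":0},{"translation":[-0.1,-0.9,0],"spin":0},{"translation":[-0.1,-0.9,0],"spin":0},{"translation":[-0.1,-0.9,0],"spin":0}]' 56; python3 - <<'E'
from h import *
from plant import ctrl
from go import C
o=[]
for n in("top","scene"):
    s=ctrl.snapshot(n); pickle.dump(s,open(n+"4.pkl","wb"))
    r=(slice(120,240),slice(150,350)) if n=="top" else (slice(220,370),slice(130,330))
    o.append(cv2.resize(s["color"][r][:,:,::-1],(400,int(400*(r[0].stop-r[0].start)/200))))
    P=cloud(s); hsv=cv2.cvtColor(s["color"],cv2.COLOR_RGB2HSV)
    m=(hsv[...,0]<22)&(hsv[...,0]>5)&(hsv[...,1]>60)
    k=np.zeros(m.shape,bool); k[r]=1; m&=k&(P[...,2]>.07)&(P[...,2]<.16)
    a=np.radians(3.72); D=P[m]-C(0,0,0); X=np.c_[D[:,0]*np.cos(a)+D[:,1]*np.sin(a),-D[:,0]*np.sin(a)+D[:,1]*np.cos(a),P[m][:,2]]
    v,u=np.nonzero(m); print(n,len(X),"px",u.mean(),v.mean(),"cab med",np.median(X,0),"5%",np.percentile(X,5,0),"95%",np.percentile(X,95,0))
h=max(i.shape[0] for i in o); o=[cv2.copyMakeBorder(i,0,h-i.shape[0],0,0,0) for i in o]
cv2.imwrite("pics/s4.png",np.hstack(o))
E
python3 go.py
```

```text
clock: 10.8
tool_pos: [0.5245, 0.2717, 0.2187]
orientation: [179.5, 1.9, -175.9]
force: [1.7, 1.0, 1.4]
opening: 0.0003
clock: 11.38
tool_pos: [0.5643, 0.0459, 0.2162]
orientation: [179.5, 1.6, -176.1]
force: [0.2, 0.3, 0.0]
opening: 0.0413
t 11.43 [0.5644 0.0473 0.2162] [ 179.5    1.7 -176. ] F [-0.   0.3 -0.3] op 45.4<stdin>:13: RuntimeWarning: Mean of empty slice.
  ret = ret.dtype.type(ret / rcount)
  return _methods._mean(a, axis=axis, dtype=dtype,
  ret = um.true_divide(
Traceback (most recent call last):
IndexError: index -1 is out of bounds for axis 0 with size 0
```

```bash
python3 -m jog '[{"translation":[0.4,-0.9,0],"spin":0},{"translation":[0.4,-0.9,0],"spin":0},{"translation":[0.4,-0.9,0],"spin":0},{"translation":[0.4,-0.9,0],"spin":0},{"translation":[0.4,-0.9,0],"spin":0},{"translation":[0.4,-0.9,0],"spin":0},{"translation":[0.4,-0.9,0],"spin":0}]' 56; cat > look.py <<'E'
from h import *
from plant import ctrl
from go import C
import sys
o=[]
for n in("top","scene"):
    s=ctrl.snapshot(n); pickle.dump(s,open(n+"4.pkl","wb"))
    r=(slice(120,240),slice(150,350)) if n=="top" else (slice(220,370),slice(130,330))
    o.append(cv2.resize(s["color"][r][:,:,::-1],(400,int(400*(r[0].stop-r[0].start)/200))))
    P=cloud(s); hsv=cv2.cvtColor(s["color"],cv2.COLOR_RGB2HSV)
    m=(hsv[...,0]<22)&(hsv[...,0]>5)&(hsv[...,1]>60)
    k=np.zeros(m.shape,bool); k[r]=1; m&=k&(P[...,2]>.07)&(P[...,2]<.16)
    if m.sum()<10: print(n,"none"); continue
    a=np.radians(3.72); D=P[m]-C(0,0,0); X=np.c_[D[:,0]*np.cos(a)+D[:,1]*np.sin(a),-D[:,0]*np.sin(a)+D[:,1]*np.cos(a),P[m][:,2]]
    v,u=np.nonzero(m); print(n,len(X),"px",u.mean().round(1),v.mean().round(1),"cab med",np.median(X,0).round(4),"5%",np.percentile(X,5,0).round(4),"95%",np.percentile(X,95,0).round(4))
h=max(i.shape[0] for i in o); o=[cv2.copyMakeBorder(i,0,h-i.shape[0],0,0,0) for i in o]
cv2.imwrite("pics/s4.png",np.hstack(o))
E
python3 look.py; python3 go.py
```

```text
clock: 12.02
tool_pos: [0.4769, -0.1871, 0.2102]
orientation: [179.4, 1.5, -176.2]
force: [-0.6, 0.5, 0.0]
opening: 0.0558
top 281 px 222.9 186.2 cab med [0.0404 0.0707 0.1155] 5% [0.0235 0.057  0.0979] 95% [0.0622 0.084  0.1292]
scene 308 px 225.7 298.3 cab med [0.0428 0.0844 0.1141] 5% [0.023  0.0635 0.0978] 95% [0.0661 0.0922 0.1279]
t 12.12 [ 0.479  -0.1842  0.2105] [ 179.4    1.6 -176.2] F [-0.6  0.2 -0.2] op 56.0
```

View pics/s4.png

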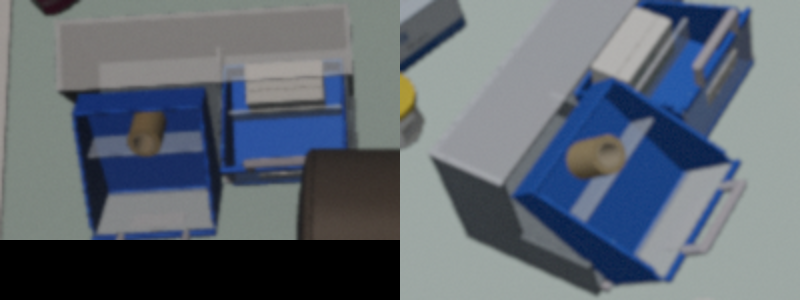

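```bash
python3 - <<'E'
from h import *
from go import C
s=pickle.load(open("top4.pkl","rb"));P=cloud(s);hsv=cv2.cvtColor(s["color"],cv2.COLOR_RGB2HSV)
m=(hsv[...,0]<22)&(hsv[...,0]>5)&(hsv[...,1]>60)&(P[...,2]>.07)&(P[...,2]<.16);m[:120]=0;m[240:]=0;m[:,:150]=0;m[:,350:]=0
a=np.radians(3.72);D=P[m]-C(0,0,0);X=np.c_[D[:,0]*np.cos(a)+D[:,1]*np.sin(a),-D[:,0]*np.sin(a)+D[:,1]*np.cos(a),P[m][:,2]]*1000
for lo in range(15,80,5):
    q=X[(X[:,0]>=lo)&(X[:,0]<lo+5)]
    if len(q)>3: print(lo,len(q),"y",q[:,1].min().round(),q[:,1].max().round(),"zmax",np.percentile(q[:,2],90).round(1),"zmed",np.median(q[:,2]).round(1))
E
python3 go.py c.043,.0705,.2,-176.3 c.043,.0705,.098,-176.3
```

```text
20 22 y 60.0 84.0 zmax 113.2 zmed 110.3
25 32 y 58.0 87.0 zmax 117.1 zmed 111.6
30 33 y 55.0 87.0 zmax 122.2 zmed 112.4
35 49 y 55.0 85.0 zmax 129.2 zmed 124.5
40 40 y 55.0 83.0 zmax 130.6 zmed 125.3
45 29 y 55.0 84.0 zmax 126.8 zmed 123.6
50 28 y 55.0 84.0 zmax 122.7 zmed 119.6
55 27 y 56.0 83.0 zmax 117.5 zmed 114.2
60 20 y 57.0 82.0 zmax 111.7 zmed 108.9
t 12.12 [ 0.479  -0.1842  0.2105] [ 179.4    1.6 -176.2] F [-0.6  0.2 -0.2] op 56.0
c.043,.0705,.2,-176.3 [0.6323 0.2726 0.2   ] tr [-0.732  1.782  0.08 ] spin 0.004
c.043,.0705,.098,-176.3 [0.6323 0.2726 0.098 ] tr [-0.721  1.778  0.488] spin 0.004
```

```bash
python3 -m jog '[{"translation":[-0.36,0.9,0],"spin":0},{"translation":[-0.36,0.9,0],"spin":0},{"translation":[-0.36,0.9,0],"spin":0},{"translation":[-0.36,0.9,0],"spin":0},{"translation":[-0.36,0.9,0],"spin":0},{"translation":[-0.36,0.9,0],"spin":0},{"translation":[-0.36,0.9,0],"spin":0}]' 56;  python3 -m jog '[{"translation":[-0.36,0.88,0],"spin":0},{"translation":[-0.36,0.88,0],"spin":0},{"translation":[-0.36,0.88,0],"spin":0},{"translation":[-0.36,0.88,0],"spin":0},{"translation":[-0.36,0.88,0],"spin":0},{"translation":[-0.36,0.88,0],"spin":0},{"translation":[-0.36,0.88,0],"spin":0}]'; python3 go.py c.042,.0705,.14,-176.3 c.042,.0705,.097,-176.3
```

```text
clock: 12.7
tool_pos: [0.555, 0.0533, 0.2145]
orientation: [179.4, 1.5, -175.8]
force: [0.7, -1.1, 0.8]
opening: 0.056
clock: 13.28
tool_pos: [0.6285, 0.2871, 0.2171]
orientation: [179.4, 1.5, -175.5]
force: [-0.4, 0.3, -0.4]
opening: 0.0563
t 13.28 [0.6285 0.2871 0.2171] [ 179.4    1.5 -175.5] F [-0.4  0.3 -0.4] op 56.3
c.042,.0705,.14,-176.3 [0.6313 0.2726 0.14  ] tr [ 0.001 -0.062  0.308] spin 0.027
c.042,.0705,.097,-176.3 [0.6313 0.2726 0.097 ] tr [ 0.005 -0.064  0.48 ] spin 0.027
```

```bash
python3 -m jog '[{"translation":[0,-0.06,0.05],"spin":0.03},{"translation":[0,-0.06,0.1],"spin":0.03},{"translation":[0,-0.06,0.2],"spin":0.03},{"translation":[0,-0.06,0.3],"spin":0.03},{"translation":[0.005,-0.063,0.38],"spin":0.03},{"translation":[0.005,-0.063,0.44],"spin":0.03},{"translation":[0.005,-0.063,0.48],"spin":0.03},{"translation":[0.005,-0.063,0.48],"spin":0.03},{"translation":[0.005,-0.063,0.48],"spin":0.03}]'; python3 go.py c.042,.0705,.097,-176.3
```

```text
clock: 14.03
tool_pos: [0.6309, 0.2732, 0.0966]
orientation: [179.4, 1.4, -176.4]
force: [-0.6, 0.1, 0.3]
opening: 0.056
t 14.03 [0.6309 0.2732 0.0966] [ 179.4    1.4 -176.4] F [-0.6  0.1  0.3] op 56.0
c.042,.0705,.097,-176.3 [0.6313 0.2726 0.097 ] tr [-0.002 -0.003 -0.002] spin -0.002
```

```bash
python3 -m jog '[{"translation":[0,0,0],"spin":0},{"translation":[0,0,0],"spin":0},{"translation":[0,0,0],"spin":0},{"translation":[0,0,0],"spin":0},{"translation":[0,0,0],"spin":0},{"translation":[0,0,0],"spin":0}]' 20; python3 -m jog '[{"translation":[0.03,0,-0.03],"spin":0},{"translation":[0.06,0,-0.06],"spin":0},{"translation":[0.1,0,-0.1],"spin":0},{"translation":[0.14,0,-0.14],"spin":0},{"translation":[0.18,0,-0.18],"spin":0},{"translation":[0.22,0,-0.26],"spin":0},{"translation":[0.24,0,-0.38],"spin":0},{"translation":[0.24,0,-0.48],"spin":0},{"translation":[0.24,0,-0.48],"spin":0}]'; python3 - <<'E'
from h import *
from plant import ctrl
s=ctrl.snapshot("scene"); pickle.dump(s,open("s5.pkl","wb"))
cv2.imwrite("pics/s5.png",cv2.resize(s["color"][160:360,120:420,::-1],None,fx=2.6,fy=2.6))
E
python3 go.py .62,-.21,.22,-176.3
```

```text
clock: 14.53
tool_pos: [0.6313, 0.2735, 0.0974]
orientation: [179.4, 1.5, -176.4]
force: [-0.8, 1.0, 4.5]
opening: 0.0355
clock: 15.28
tool_pos: [0.5693, 0.2694, 0.223]
orientation: [179.1, 1.9, -176.3]
force: [0.4, 0.3, 0.0]
opening: 0.0354
t 15.33 [0.5686 0.2691 0.2203] [ 179.2    1.8 -176.3] F [ 0.3  0.1 -1.8] op 35.6
.62,-.21,.22,-176.3 [ 0.62 -0.21  0.22] tr [-0.082 -1.926 -0.024] spin -0.0
```

View pics/s5.png

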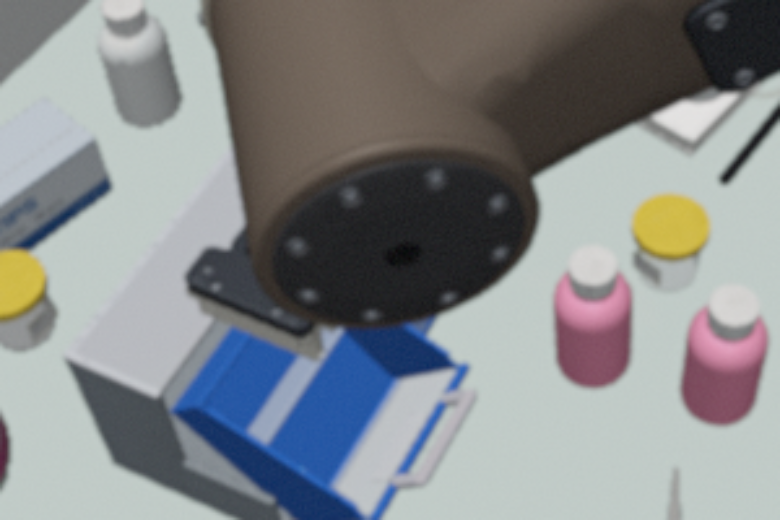

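```bash
python3 -m jog '[{"translation":[-0.03,-0.1,0],"spin":0},{"translation":[-0.1,-0.97,0],"spin":0.2},{"translation":[-0.1,-0.97,0],"spin":0.39},{"translation":[-0.1,-0.97,0],"spin":0.39},{"translation":[-0.1,-0.97,0],"spin":0.39},{"translation":[-0.1,-0.97,0],"spin":0.39},{"translation":[-0.1,-0.97,0],"spin":0.39},{"translation":[-0.1,-0.97,0],"spin":0.39},{"translation":[-0.1,-0.97,0],"spin":0.39}]'; python3 go.py .612,-.215,.22,172 .612,-.215,.032,172
```

```text
clock: 16.08
tool_pos: [0.6084, 0.0281, 0.217]
orientation: [178.8, 1.5, 171.9]
force: [0.2, 0.2, -0.9]
opening: 0.0355
t 16.08 [0.6084 0.0281 0.217 ] [178.8   1.5 171.9] F [ 0.2  0.2 -0.9] op 35.5
.612,-.215,.22,172 [ 0.612 -0.215  0.22 ] tr [-0.152 -0.96  -0.027] spin -0.004
.612,-.215,.032,172 [ 0.612 -0.215  0.032] tr [-0.132 -0.975  0.724] spin -0.004
```

```bash
python3 -m jog '[{"translation":[-0.15,-0.96,0],"spin":0},{"translation":[-0.15,-0.96,0],"spin":0},{"translation":[-0.15,-0.96,0],"spin":0},{"translation":[-0.15,-0.96,0],"spin":0},{"translation":[-0.15,-0.96,0],"spin":0},{"translation":[-0.15,-0.96,0],"spin":0},{"translation":[-0.15,-0.96,0],"spin":0},{"translation":[-0.15,-0.96,0.1],"spin":0},{"translation":[-0.14,-0.97,0.25],"spin":0},{"translation":[-0.14,-0.97,0.4],"spin":0},{"translation":[-0.14,-0.97,0.5],"spin":0},{"translation":[-0.14,-0.97,0.5],"spin":0}]'; python3 - <<'E'
from h import *
from plant import ctrl
s=ctrl.snapshot("scene"); pickle.dump(s,open("s6.pkl","wb"))
cv2.imwrite("pics/s6.png",cv2.resize(s["color"][60:240,270:470,::-1],None,fx=3.2,fy=3.2))
E
python3 go.py .612,-.215,.032,172 .615,-.215,.029,172 .64,-.219,.024,172
```

```text
clock: 17.08
tool_pos: [0.6086, -0.2124, 0.0817]
orientation: [178.8, 0.9, 171.9]
force: [-0.1, 1.3, -0.7]
opening: 0.0353
t 17.13 [ 0.6105 -0.2132  0.0852] [178.8   1.1 172. ] F [-0.5 -0.2  0.1] op 35.3
.612,-.215,.032,172 [ 0.612 -0.215  0.032] tr [-0.003 -0.011  0.213] spin -0.001
.615,-.215,.029,172 [ 0.615 -0.215  0.029] tr [-0.014 -0.009  0.225] spin -0.001
.64,-.219,.024,172 [ 0.64  -0.219  0.024] tr [-0.115 -0.012  0.247] spin -0.001
```

View pics/s6.png

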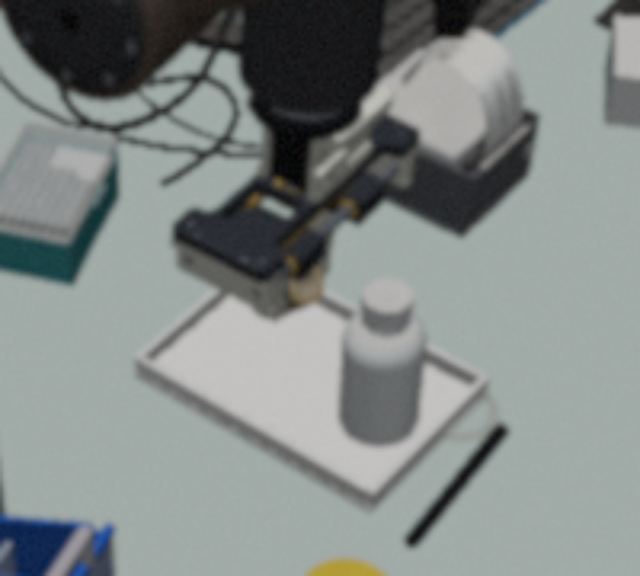

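```bash
python3 -m jog '[{"translation":[-0.005,0.04,0.08],"spin":0},{"translation":[-0.005,0.04,0.15],"spin":0},{"translation":[-0.005,0.04,0.19],"spin":0},{"translation":[-0.005,0.04,0.21],"spin":0},{"translation":[-0.005,0.04,0.21],"spin":0}]'; python3 -m jog '[{"translation":[0,0,0.005],"spin":0},{"translation":[0,0,0.01],"spin":0},{"translation":[0,0,0.015],"spin":0},{"translation":[0,0,0.015],"spin":0}]'; python3 go.py
```

```text
clock: 17.55
tool_pos: [0.6147, -0.2022, 0.0333]
orientation: [178.9, 1.1, 172.0]
force: [-0.5, 0.1, -0.0]
opening: 0.0355
clock: 17.88
tool_pos: [0.615, -0.2023, 0.0301]
orientation: [178.9, 1.2, 172.0]
force: [-0.0, -0.5, -1.6]
opening: 0.0353
t 17.88 [ 0.615  -0.2023  0.0301] [178.9   1.2 172. ] F [-0.  -0.5 -1.6] op 35.3
```

Not in contact yet; going down in small steps.

```bash
python3 -m jog '[{"translation":[0,0,0.006],"spin":0},{"translation":[0,0,0.012],"spin":0},{"translation":[0,0,0.012],"spin":0}]';  python3 -m jog '[{"translation":[0,0,0.006],"spin":0},{"translation":[0,0,0.012],"spin":0},{"translation":[0,0,0.012],"spin":0}]'
```

```text
clock: 18.13
tool_pos: [0.6155, -0.2025, 0.028]
orientation: [178.9, 1.2, 172.0]
force: [-1.5, 1.2, 6.2]
opening: 0.0356
clock: 18.38
tool_pos: [0.6158, -0.2026, 0.0276]
orientation: [178.9, 1.3, 172.1]
force: [-7.1, 3.7, 19.5]
opening: 0.0358
```

```bash
python3 -m jog '[{"translation":[-0.012,0,0.008],"spin":0},{"translation":[-0.024,0,0.006],"spin":0},{"translation":[-0.036,0,0.006],"spin":0},{"translation":[-0.048,0,0.006],"spin":0},{"translation":[-0.056,0,0.006],"spin":0}]'; python3 -m jog '[{"translation":[-0.012,0,0.006],"spin":0},{"translation":[-0.024,0,0.008],"spin":0},{"translation":[-0.036,0,0.012],"spin":0},{"translation":[-0.048,0,0.016],"spin":0},{"translation":[-0.058,0,0.02],"spin":0},{"translation":[-0.058,0,0.02],"spin":0}]'; python3 - <<'E'
from h import *
from plant import ctrl
s=ctrl.snapshot("scene"); pickle.dump(s,open("s7.pkl","wb"))
cv2.imwrite("pics/s7.png",cv2.resize(s["color"][60:240,270:470,::-1],None,fx=3.2,fy=3.2))
E
python3 go.py
```

```text
clock: 18.8
tool_pos: [0.629, -0.2049, 0.0279]
orientation: [178.9, 1.2, 172.1]
force: [-5.7, 0.5, 12.0]
opening: 0.0355
clock: 19.3
tool_pos: [0.6437, -0.2077, 0.0265]
orientation: [179.0, 1.3, 172.1]
force: [-8.6, 0.3, 23.3]
opening: 0.0355
t 19.35 [ 0.6437 -0.2077  0.0265] [179.    1.3 172.1] F [-8.7  1.1 22.5] op 35.2
```

View pics/s7.png

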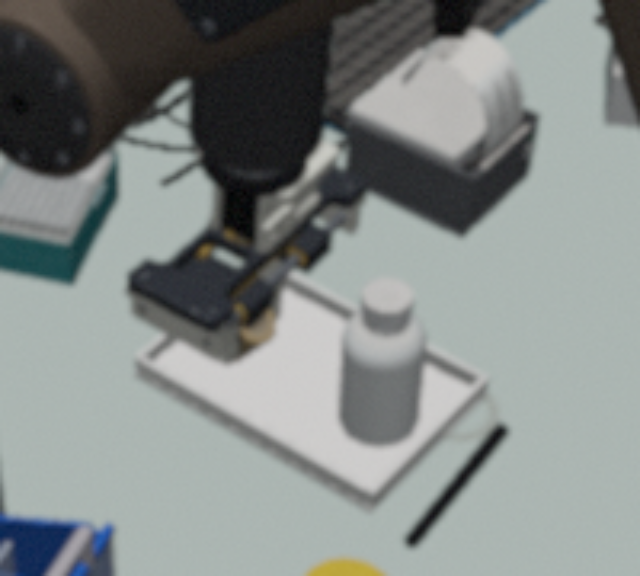

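Force ratio 0.37 suggests the corner slid rather than stuck, so I'll use the tray's far rim as a positive stop: raise until the low corner is just below the rim, then push outward.

```bash
python3 -m jog '[{"translation":[0,0,-0.03],"spin":0},{"translation":[0,0,-0.062],"spin":0},{"translation":[0,0,-0.062],"spin":0},{"translation":[-0.04,0,-0.062],"spin":0},{"translation":[-0.08,0,-0.062],"spin":0},{"translation":[-0.1,0,-0.062],"spin":0},{"translation":[-0.1,0,-0.062],"spin":0}]'; python3 -m jog '[{"translation":[-0.015,0,0],"spin":0},{"translation":[-0.03,0,0],"spin":0},{"translation":[-0.03,0,0],"spin":0}]'; python3 -m jog '[{"translation":[-0.015,0,0],"spin":0},{"translation":[-0.03,0,0],"spin":0},{"translation":[-0.03,0,0],"spin":0}]'
```

```text
clock: 19.93
tool_pos: [0.6694, -0.2115, 0.0417]
orientation: [179.0, 1.3, 172.1]
force: [-0.9, -0.1, -1.2]
opening: 0.0355
clock: 20.18
tool_pos: [0.6774, -0.2126, 0.0414]
orientation: [179.0, 1.3, 172.2]
force: [-0.4, 0.4, -0.3]
opening: 0.0353
clock: 20.43
tool_pos: [0.6856, -0.2138, 0.0416]
orientation: [179.0, 1.3, 172.2]
force: [0.3, -0.2, -0.6]
opening: 0.0353
```

```bash
python3 -m jog '[{"translation":[-0.012,0,0],"spin":0},{"translation":[-0.02,0,0],"spin":0},{"translation":[-0.02,0,0],"spin":0}]'; python3 -m jog '[{"translation":[-0.012,0,0],"spin":0},{"translation":[-0.02,0,0],"spin":0},{"translation":[-0.02,0,0],"spin":0}]'
python3 - <<'E'
from h import *
s=pickle.load(open("s7.pkl","rb"));P=cloud(s);hsv=cv2.cvtColor(s["color"],cv2.COLOR_RGB2HSV)
m=(hsv[...,0]<22)&(hsv[...,0]>5)&(hsv[...,1]>60);k=m*0;k[140:190,325:375]=1;m&=k.astype(bool)
v,u=np.nonzero(m);print(len(u));X=P[m]
for r in range(v.min(),v.max()+1,2):
    q=X[v==r]; print(r,u[v==r].min(),u[v==r].max(),q.mean(0).round(3), q[:,0].min().round(3))
E
```

```text
clock: 20.68
tool_pos: [0.6881, -0.2141, 0.0415]
orientation: [179.0, 1.0, 172.1]
force: [-8.1, 2.0, 5.5]
opening: 0.0352
clock: 20.93
tool_pos: [0.6898, -0.2144, 0.0415]
orientation: [179.0, 0.6, 172.1]
force: [-10.5, 3.5, 8.2]
opening: 0.0352
101
140 331 366 [ 0.638 -0.198  0.116] 0.604
142 364 365 [ 0.604 -0.222  0.106] 0.602Traceback (most recent call last):
  File "<stdin>", line 6, in <module>
    return umr_minimum(a, axis, None, out, keepdims, initial, where)
ValueError: zero-size array to reduction operation minimum which has no identity
```

```bash
python3 -m jog '[{"translation":[-0.02,0,0],"spin":0},{"translation":[-0.035,0,0],"spin":0},{"translation":[-0.035,0,0],"spin":0}]'; python3 -m jog '[{"translation":[-0.02,0,0],"spin":0},{"translation":[-0.035,0,0],"spin":0},{"translation":[-0.035,0,0],"spin":0}]';python3 -m jog '[{"translation":[-0.02,0,0],"spin":0},{"translation":[-0.035,0,0],"spin":0},{"translation":[-0.035,0,0],"spin":0}]'
```

```text
clock: 21.18
tool_pos: [0.696, -0.2154, 0.0418]
orientation: [179.0, 0.3, 172.1]
force: [-8.1, 3.0, 8.0]
opening: 0.0353
clock: 21.43
tool_pos: [0.7046, -0.217, 0.0428]
orientation: [179.1, 0.3, 172.1]
force: [-1.7, -0.1, 4.4]
opening: 0.0355
clock: 21.68
tool_pos: [0.7144, -0.2183, 0.0428]
orientation: [179.1, 0.3, 172.1]
force: [-0.2, 0.5, -1.0]
opening: 0.0356
```

```bash
python3 -m jog '[{"translation":[0,0,-0.08],"spin":0},{"translation":[0,0,-0.2],"spin":0},{"translation":[0.1,0,-0.2],"spin":0},{"translation":[0.2,0,-0.2],"spin":0},{"translation":[0.26,0,-0.2],"spin":0},{"translation":[0.26,0,-0.2],"spin":0}]'; python3 - <<'E'
from h import *
from plant import ctrl
s=ctrl.snapshot("scene"); t=ctrl.snapshot("top"); pickle.dump(s,open("s8.pkl","wb"))
p=proj(s,ctrl.get_obs()["tool_pos"]); print(p); u,v=int(p[0]),int(p[1])
cv2.imwrite("pics/s8.png",cv2.resize(s["color"][v-50:v+50,u-60:u+60,::-1],None,fx=6,fy=6,interpolation=cv2.INTER_CUBIC))
E
python3 go.py
```

```text
clock: 22.18
tool_pos: [0.647, -0.2097, 0.0927]
orientation: [179.0, 0.3, 172.1]
force: [-0.4, 0.7, -0.7]
opening: 0.0353
[344.54782165 142.98989232]
t 22.28 [ 0.6498 -0.2102  0.0929] [179.1   0.4 172.1] F [ 0.1  0.2 -0.4] op 35.3
```

View pics/s8.png

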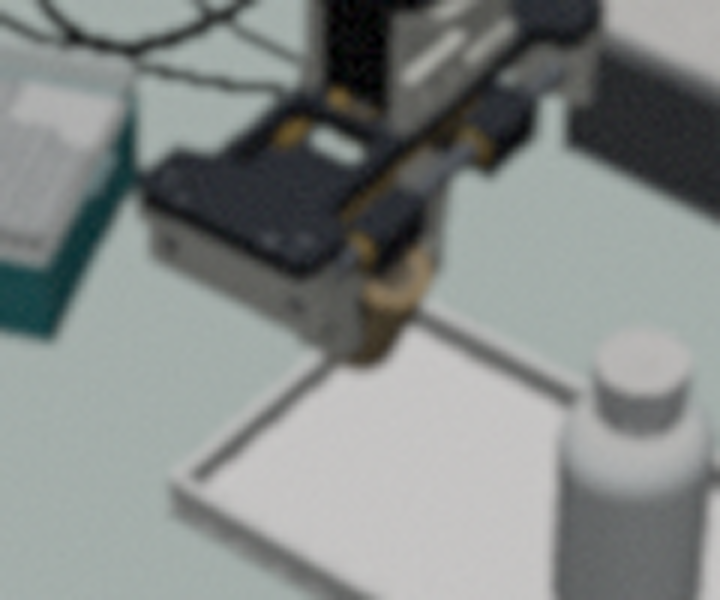

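The roll at crop (390,310) now leans only about 20–25°, inside the toppling-upright range. I'll press it on the floor with a little more drag, then release.

```bash
python3 -m jog '[{"translation":[0.08,0,0.06],"spin":0},{"translation":[0.08,0,0.15],"spin":0},{"translation":[0.08,0,0.21],"spin":0},{"translation":[0.08,0,0.235],"spin":0},{"translation":[0.08,0,0.235],"spin":0},{"translation":[0.08,0,0.235],"spin":0}]'; python3 -m jog '[{"translation":[0,0,0.008],"spin":0},{"translation":[0,0,0.016],"spin":0},{"translation":[0,0,0.024],"spin":0},{"translation":[0,0,0.024],"spin":0}]'; python3 -m jog '[{"translation":[0,0,0.006],"spin":0},{"translation":[0,0,0.012],"spin":0},{"translation":[0,0,0.012],"spin":0}]'
```

```text
clock: 22.78
tool_pos: [0.6313, -0.2067, 0.0339]
orientation: [179.1, 0.4, 172.2]
force: [0.5, -0.2, -0.1]
opening: 0.0355
clock: 23.12
tool_pos: [0.6314, -0.2066, 0.028]
orientation: [179.1, 0.4, 172.2]
force: [-0.2, 0.1, -0.3]
opening: 0.0353
clock: 23.37
tool_pos: [0.6318, -0.2067, 0.0258]
orientation: [179.1, 0.4, 172.2]
force: [-1.6, 1.1, 3.6]
opening: 0.0352
```

```bash
python3 -m jog '[{"translation":[0,0,0.008],"spin":0},{"translation":[-0.014,0,0.012],"spin":0},{"translation":[-0.028,0,0.016],"spin":0},{"translation":[-0.042,0,0.02],"spin":0},{"translation":[-0.054,0,0.024],"spin":0},{"translation":[-0.054,0,0.024],"spin":0}]'; python3 go.py
```

```text
clock: 23.87
tool_pos: [0.6448, -0.2087, 0.0209]
orientation: [179.2, 0.4, 172.2]
force: [-4.4, 0.8, 9.9]
opening: 0.0355
t 23.87 [ 0.6448 -0.2087  0.0209] [179.2   0.4 172.2] F [-4.4  0.8  9.9] op 35.5
```

```bash
python3 -m jog '[{"translation":[-0.01,0,0.01],"spin":0},{"translation":[-0.016,0,0.018],"spin":0},{"translation":[-0.02,0,0.02],"spin":0},{"translation":[-0.02,0,0.02],"spin":0}]'; python3 -m jog '[{"translation":[-0.006,0,0.01],"spin":0},{"translation":[-0.01,0,0.016],"spin":0},{"translation":[-0.01,0,0.016],"spin":0}]'
```

```text
clock: 24.2
tool_pos: [0.6482, -0.2094, 0.0197]
orientation: [179.2, 0.3, 172.3]
force: [-15.8, 5.9, 30.7]
opening: 0.0354
clock: 24.45
tool_pos: [0.6496, -0.2098, 0.0196]
orientation: [179.3, 0.2, 172.3]
force: [-14.2, 5.4, 30.4]
opening: 0.0352
```

```bash
python3 -m jog '[{"translation":[0.004,0,-0.006],"spin":0},{"translation":[0.004,0,-0.006],"spin":0}]'; python3 -m jog '[{"translation":[0,0,0],"spin":0},{"translation":[0,0,0],"spin":0},{"translation":[0,0,0],"spin":0},{"translation":[0,0,0],"spin":0}]' 56; python3 -m jog '[{"translation":[0,0,-0.1],"spin":0},{"translation":[0,0,-0.25],"spin":0},{"translation":[0,0,-0.4],"spin":0},{"translation":[0,0,-0.6],"spin":0},{"translation":[0,0,-0.75],"spin":0},{"translation":[0,0,-0.8],"spin":0},{"translation":[0,0,-0.8],"spin":0}]'; python3 -m jog '[{"translation":[0.2,0.8,0],"spin":0},{"translation":[0.2,0.8,0],"spin":0},{"translation":[0.2,0.8,0],"spin":0},{"translation":[0.2,0.8,0],"spin":0},{"translation":[0.2,0.8,0],"spin":0},{"translation":[0.2,0.8,0],"spin":0},{"translation":[0.2,0.8,0],"spin":0}]' 0; cat > rl.py <<'E'
from h import *
from plant import ctrl
for n in("scene","top"):
    s=ctrl.snapshot(n); P=cloud(s); hsv=cv2.cvtColor(s["color"],cv2.COLOR_RGB2HSV)
    m=(hsv[...,0]<22)&(hsv[...,0]>5)&(hsv[...,1]>50)&(np.abs(P[...,0]-.62)<.1)&(np.abs(P[...,1]+.21)<.09)
    X=P[m]; print(n,m.sum())
    if m.sum()>10: print(np.percentile(X,[3,50,97],axis=0).round(3)); T=X[X[:,2]>np.percentile(X[:,2],97)-.012]; print("top",T.mean(0).round(4))
    if n=="scene": cv2.imwrite("pics/s9.png",cv2.resize(s["color"][60:240,270:470,::-1],None,fx=3.2,fy=3.2))
E
python3 rl.py; python3 go.py
```

```text
clock: 24.62
tool_pos: [0.6491, -0.2097, 0.0227]
orientation: [179.3, 0.3, 172.3]
force: [0.8, -1.2, -0.5]
opening: 0.0356
clock: 24.95
tool_pos: [0.649, -0.2097, 0.0221]
orientation: [179.3, 0.3, 172.3]
force: [-0.5, 0.7, 0.1]
opening: 0.0538
clock: 25.53
tool_pos: [0.6502, -0.2129, 0.2284]
orientation: [179.3, 0.8, 172.4]
force: [1.0, -0.4, -0.4]
opening: 0.0561
clock: 26.12
tool_pos: [0.6271, -0.0058, 0.23]
orientation: [179.3, 0.8, 172.6]
force: [0.1, -1.1, 0.4]
opening: 0.0155
scene 214
[[ 0.628 -0.219  0.015]
 [ 0.641 -0.196  0.041]
 [ 0.657 -0.188  0.053]]
top [ 0.6428 -0.2019  0.0478]
top 149
[[ 0.629 -0.223  0.03 ]
 [ 0.644 -0.207  0.05 ]
 [ 0.661 -0.191  0.054]]
top [ 0.6446 -0.2078  0.0503]
t 26.22 [ 0.6271 -0.0081  0.2297] [179.3   0.8 172.4] F [ 0.8 -0.6  0.8] op 6.7
```

View pics/s9.png

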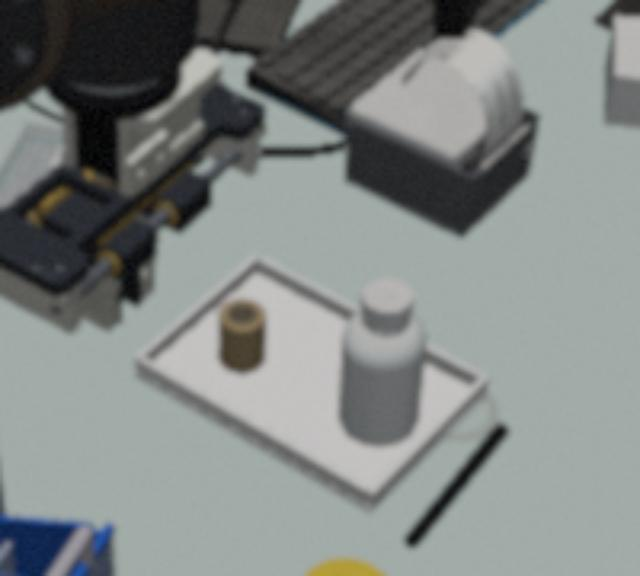

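Both the roll (crop 242,335) and the bottle (380,390) stand upright in the tray. Next: shut the bin.

```bash
python3 go.py c-.12,.075,.2,-176.3
```

```text
t 26.22 [ 0.6271 -0.0081  0.2297] [179.3   0.8 172.4] F [ 0.8 -0.6  0.8] op 6.7
c-.12,.075,.2,-176.3 [0.4694 0.2666 0.2   ] tr [0.772 1.004 0.121] spin -0.377
```

```bash
python3 -m jog '[{"translation":[0.77,1,0.05],"spin":-0.38},{"translation":[0.77,1,0.05],"spin":-0.38},{"translation":[0.77,1,0.05],"spin":-0.38},{"translation":[0.77,1,0.05],"spin":-0.38},{"translation":[0.77,1,0.05],"spin":-0.38},{"translation":[0.77,1,0.05],"spin":-0.38},{"translation":[0.77,1,0.05],"spin":-0.38},{"translation":[0.77,1,0.05],"spin":-0.38},{"translation":[0.77,1,0.05],"spin":-0.38},{"translation":[0.77,1,0.05],"spin":-0.38}]' 0;  python3 go.py c-.12,.075,.15,-176.3 c-.12,.075,.086,-176.3
```

```text
clock: 27.05
tool_pos: [0.4696, 0.2654, 0.2174]
orientation: [179.5, 0.9, -176.2]
force: [-0.0, -0.0, -0.5]
opening: 0.0002
t 27.05 [0.4696 0.2654 0.2174] [ 179.5    0.9 -176.2] F [-0.  -0.  -0.5] op 0.2
c-.12,.075,.15,-176.3 [0.4694 0.2666 0.15  ] tr [0.005 0.002 0.27 ] spin 0.005
c-.12,.075,.086,-176.3 [0.4694 0.2666 0.086 ] tr [0.009 0.    0.526] spin 0.005
```

```bash
python3 -m jog '[{"translation":[0,0,0.1],"spin":0},{"translation":[0.005,0,0.25],"spin":0},{"translation":[0.009,0,0.4],"spin":0},{"translation":[0.009,0,0.5],"spin":0},{"translation":[0.009,0,0.526],"spin":0},{"translation":[0.009,0,0.526],"spin":0}]'; python3 -m jog '[{"translation":[-0.03,0,0],"spin":0},{"translation":[-0.06,0,0],"spin":0},{"translation":[-0.08,0,0],"spin":0},{"translation":[-0.1,0,-0.018],"spin":0},{"translation":[-0.125,0,-0.038],"spin":0},{"translation":[-0.148,0,-0.056],"spin":0},{"translation":[-0.17,0,-0.07],"spin":0},{"translation":[-0.19,0,-0.081],"spin":0},{"translation":[-0.21,0,-0.092],"spin":0},{"translation":[-0.232,0,-0.104],"spin":0}]'; python3 go.py c-.04,.075,.119,-176.3 c-.0165,.075,.122,-176.3
```

```text
clock: 27.55
tool_pos: [0.4693, 0.2641, 0.0841]
orientation: [179.7, 0.7, -176.3]
force: [-0.1, -0.4, 0.7]
opening: 0.0006
clock: 28.38
tool_pos: [0.5274, 0.2677, 0.1127]
orientation: [179.6, 0.7, -176.3]
force: [-2.8, -0.5, 0.2]
opening: 0.0004
t 28.38 [0.5274 0.2677 0.1127] [ 179.6    0.7 -176.3] F [-2.8 -0.5  0.2] op 0.4
c-.04,.075,.119,-176.3 [0.5492 0.2717 0.119 ] tr [-0.088  0.011 -0.024] spin -0.0
c-.0165,.075,.122,-176.3 [0.5727 0.2733 0.122 ] tr [-0.182  0.011 -0.035] spin -0.0
```

```bash
python3 -m jog '[{"translation":[-0.022,0.005,-0.007],"spin":0},{"translation":[-0.044,0.01,-0.013],"spin":0},{"translation":[-0.066,0.01,-0.019],"spin":0},{"translation":[-0.088,0.01,-0.024],"spin":0},{"translation":[-0.11,0.01,-0.028],"spin":0},{"translation":[-0.132,0.01,-0.031],"spin":0},{"translation":[-0.154,0.01,-0.034],"spin":0},{"translation":[-0.17,0.01,-0.035],"spin":0},{"translation":[-0.182,0.01,-0.035],"spin":0},{"translation":[-0.19,0.01,-0.035],"spin":0},{"translation":[-0.195,0.01,-0.035],"spin":0},{"translation":[-0.195,0.01,-0.035],"spin":0}]'; python3 go.py c-.0165,.075,.122,-176.3
```

```text
clock: 29.38
tool_pos: [0.5718, 0.273, 0.1219]
orientation: [179.7, 0.3, -176.3]
force: [-22.9, 2.3, 14.2]
opening: 0.0002
t 29.38 [0.5718 0.273  0.1219] [ 179.7    0.3 -176.3] F [-22.9   2.3  14.2] op 0.2
c-.0165,.075,.122,-176.3 [0.5727 0.2733 0.122 ] tr [-0.003  0.001 -0.001] spin -0.001
```

At the stop with 23 N. Backing off, then a final check by depth against the start.

```bash
python3 -m jog '[{"translation":[0.05,0,0],"spin":0},{"translation":[0.1,0,0],"spin":0},{"translation":[0.16,0,0],"spin":0},{"translation":[0.16,0,-0.15],"spin":0},{"translation":[0.16,0,-0.3],"spin":0},{"translation":[0.16,0,-0.45],"spin":0},{"translation":[0.16,0,-0.45],"spin":0}]'; python3 -m jog '[{"translation":[0.15,-1,0],"spin":0},{"translation":[0.15,-1,0],"spin":0},{"translation":[0.15,-1,0],"spin":0},{"translation":[0.15,-1,0],"spin":0},{"translation":[0.15,-1,0],"spin":0},{"translation":[0.15,-1,0],"spin":0},{"translation":[0.15,-1,0],"spin":0},{"translation":[0.15,-1,0],"spin":0}]';  python3 -m jog '[{"translation":[0,-0.6,0],"spin":0},{"translation":[0,-0.6,0],"spin":0},{"translation":[0,-0.6,0],"spin":0},{"translation":[0,-0.6,0],"spin":0},{"translation":[0,-0.6,0],"spin":0},{"translation":[0,-0.6,0],"spin":0}]'; python3 rl.py; python3 - <<'E'
from h import *
from plant import ctrl
s=ctrl.snapshot("top"); P=cloud(s); w=np.zeros((480,640),bool); w[185:220,170:340]=1
for nm,S in(("start",pickle.load(open("top.pkl","rb"))),("now",s)):
    Q=cloud(S); m=(w&(Q[...,2]>.125)&(Q[...,2]<.142)).astype(np.uint8)
    n,l,st,ce=cv2.connectedComponentsWithStats(m)
    for i in range(1,n):
        if st[i,4]>25: print(nm,"handle",Q[l==i].mean(0).round(4))
    for t,(a,b,lo,hi) in dict(bottle=((180,250),(400,470),.115,.14),cup=((250,290),(325,372),.05,.07)).items():
        k=np.zeros((480,640),bool);k[slice(*a),slice(*b)]=1;k&=(Q[...,2]>lo)&(Q[...,2]<hi)
        if k.sum()>10: print(nm,t,k.sum(),np.median(Q[k],0).round(4))
    g=cv2.cvtColor(S["color"],cv2.COLOR_RGB2GRAY)[262:285,385:455]; v,u=np.nonzero(g<50); print(nm,"marker px",len(u),u.mean()+385 if len(u) else 0,v.mean()+262 if len(u) else 0)
cv2.imwrite("pics/end.png",s["color"][:,:,::-1])
E
python3 go.py
```

```text
clock: 29.97
tool_pos: [0.5352, 0.2718, 0.2428]
orientation: [179.4, 1.0, -176.2]
force: [1.2, 0.8, 1.2]
opening: 0.0007
clock: 30.63
tool_pos: [0.5146, 0.0179, 0.2397]
orientation: [179.3, 1.1, -176.5]
force: [-0.2, -0.2, -0.9]
opening: 0.0001
clock: 31.13
tool_pos: [0.5246, -0.1323, 0.2375]
orientation: [179.3, 1.1, -176.6]
force: [-0.4, -0.4, -0.4]
opening: -0.0001
scene 231
[[ 0.535 -0.219  0.015]
 [ 0.641 -0.195  0.042]
 [ 0.656 -0.13   0.336]]
top [ 0.5309 -0.1242  0.3483]
top 482
[[ 0.523 -0.182  0.676]
 [ 0.555 -0.163  0.678]
 [ 0.563 -0.122  0.679]]
top [ 0.5494 -0.1581  0.6776]
start handle [0.5963 0.1249 0.1381]
start handle [0.5868 0.2735 0.138 ]
start cup 611 [0.4593 0.0012 0.0617]
start marker px 223 419.7937219730942 273.4708520179372
now handle [0.5867 0.2777 0.1384]
now marker px 183 419.8251366120219 273.4590163934426
t 31.28 [ 0.5244 -0.1307  0.2379] [ 179.3    1.1 -176.4] F [-0.5  0.4 -0.3] op 0.4
```

```bash
python3 - <<'E'
from h import *
from plant import ctrl
s=ctrl.snapshot("scene"); cv2.imwrite("pics/end.png",s["color"][:,:,::-1]); S=pickle.load(open("scene.pkl","rb"))
for nm,x in(("start",S),("now",s)):
    Q=cloud(x);k=np.zeros((480,640),bool);k[230:270,355:400]=1;k&=(Q[...,2]>.05)&(Q[...,2]<.075);print(nm,"cup",k.sum(),np.median(Q[k],0).round(3))
    k[:]=0;k[215:280,225:275]=1;k&=(Q[...,2]>.06)&(Q[...,2]<.09)&(x["color"].min(2)>100);print(nm,"carton",k.sum(),np.median(Q[k],0).round(3))
    k[:]=0;k[215:340,240:310]=1;k&=(Q[...,2]>.128)&(Q[...,2]<.145)&(Q[...,0]<.62)
    for nn,a,b in(("R",.08,.17),("L",.23,.32)):
        j=k&(Q[...,1]>a)&(Q[...,1]<b); print(nm,nn,j.sum(),np.median(Q[j],0).round(3))
E
```

```text
start cup 641 [0.457 0.007 0.06 ]
start carton 763 [0.697 0.134 0.072]
start R 196 [0.594 0.13  0.137]
start L 215 [0.585 0.274 0.137]
now cup 642 [0.457 0.007 0.06 ]
now carton 759 [0.697 0.135 0.071]
now R 199 [0.594 0.13  0.137]
now L 215 [0.585 0.274 0.137]
```

View pics/end.png

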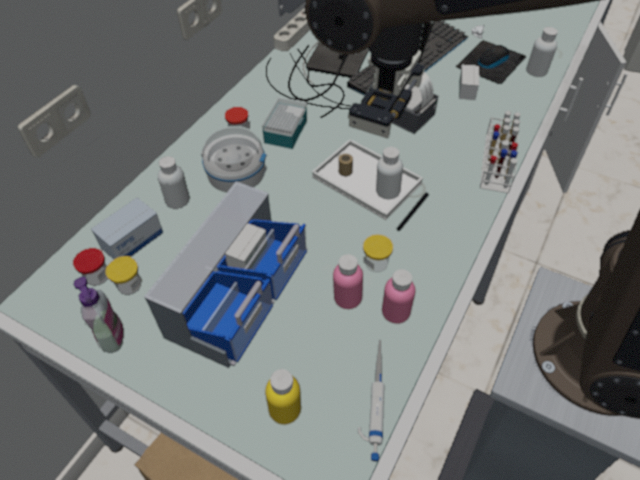

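The final view shows both bins shut, the left bin empty and the carton still in the right one. The roll (346,164) and bottle (389,174) stand upright in the tray, and the gripper is clear at z = 0.24 m.

```bash
python3 -c "
from plant import ctrl
print(ctrl.close_job())"
```

```text
the job is handed in; nothing more can be done
None
```

The job is handed in after about 31 s of the 72 s allowed. My last checks found nothing out of place, though no verdict is reported.

**What I did:**
- **Bottle:** I lifted it by the cap and stood it in the tray.
- **Bin:** I hooked the left bin's handle and pulled it forward onto its stop.
- **Roll:** I gripped it leaning at about 45° and carried it to the tray. A first attempt to right it by dragging it on the floor slipped. Pushing it against the tray's far rim turned it most of the way. I then pressed it flat on the tray floor and released it.
- **Closing:** I pushed the bin shut until it met its stop at 23 N.

**Last checks:**
- **Bins:** Both handles are back at their starting positions within 1 mm, so both bins read as shut.
- **Carton, cup and marker:** None has moved by more than about 1 mm.
- **Bottle and roll:** Both stand upright inside the tray in the last picture. The roll's top is at about 0.05 m, as expected for standing on end.
- **Weaker points:** I judged upright by eye, plus the roll's top height, not by measuring the angle. The top camera was partly blocked at the end, so the cup, carton and right-bin checks come from the scene camera alone. My two tray measurements differed by about 1 cm, but bottle and roll are well inside its walls either way. I viewed 13 pictures against a budget of 10, one more than the two extra allowed.

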